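# Fit the washed flushing lance in its push-fit port and open the gas

### The job

The gas-flushing station stands ready without its lance: take the washed lance with the blue sleeve out of the white drying stand and push it straight down into the station's push-fit port, past the grip and the seal until it bottoms, bearing firmly on the end of the bore but without ramming it. Only when it is home, let go of it and swing the yellow valve lever fully open, in line with the manifold bar. Leave the white-sleeved lance in the stand and do not disturb the other things on the bench.

Things in the scene. Friction and masses are not known exactly. Their poses are not given: they have to be found in the camera images.
- flush_station: Gas-flushing station fixed to the bench, varying in place and yaw: white base plate 143 x 250 x 10 mm carrying an aluminium manifold bar and, behind it (+x side), a grey gas cylinder lying along y (top at 73 mm), brass regulator and gauge (top near 105 mm). Origin at bench height under the middle of the bar; x from the bar to the cylinder, y along the bar from the valve to the port, z up.
- bar_top (a point): Middle of the top face of the manifold bar (36 mm in x, 210 mm in y), 46 mm above the bench; axes as the station's. The port's axis is at y = +75 mm, the valve's at y = -75 mm.
- port_mouth (a point): Centre of the mouth of the push-fit port, on top of its black release collar (25 mm across), 86.5 mm above the bench; z up along the bore. The mouth narrows from 21 mm to a 13.2 mm bore within 6.5 mm. The blind end of the bore cannot be seen; its depth differs from port to port, 26 to 36 mm below the mouth. It carries a stiff rubber washer (about 15 N per mm).
- port_seal (a point): Centre of the seal, 18 mm below the mouth; sprung collet fingers sit 6 mm above it. At 10 mm/s the nose needs 5 to 8 N to part the fingers and 11 to 15 N to pass the seal (nose 19 to 23 mm below the mouth), then drags with 3 to 6 N until it bottoms; faster pushing takes up to 4 N more. Pressed home means 4 N or more on the bore's end, beyond the drag, for 0.2 s; over 22 N there is ramming.
- lance_nose (a point): The centre of the lower end of the blue-sleeved lance, the end that goes into the port; z points up along the lance. The tube is 12 mm in diameter; its lowest 5 mm taper to 8.4 mm.
- blue_lance: The lance to fit, 121 mm long, 90 g, upright in the drying stand: steel tube 12 mm in diameter, a blue square grip sleeve 20 x 20 mm from 67 to 103 mm above the nose (grasp it there, across two opposite flats; flats face its x and y), above it a 10 mm tip up to 121 mm. Origin at the nose, z up along the lance. It stands in the end hole at either end of the stand, its nose 12 mm above the bench, and has to be lifted 52 mm to clear the stand.
- white_lance: Another lance, 121 mm long, with a 9 mm tube and a white sleeve of the same size, in the other end hole of the stand, its top 133 mm above the bench. Origin at its lower end. It stays where it is.
- lance_stand: White drying stand, fixed to the bench, a block 60 x 180 x 62 mm, long in y, in a flat steel drip tray 78 x 198 mm with a rim 9 mm high; three 14 mm holes 50 mm deep at y = -60, 0 and +60 mm, the middle one empty. Origin under its centre, z up. It varies in place and yaw; the lances' flats are parallel to its sides.
- valve_lever (a joint): Angle of the yellow quarter-turn valve lever in rad about the upward valve axis, anticlockwise from above: 0 is shut (lever points to the station's -x, crosswise to the bar), 1.57 is fully open at its stop (lever points to the station's -y, in line with the bar). It starts shut or nearly so and stays where it is left; turning it takes about 0.1 N m.
- valve_axis (a point): Point on the valve's vertical turning axis at the lever's mid-height, 75 mm above the bench. The lever is a bar 12 mm wide and 10 mm thick, from 70 to 80 mm above the bench, reaching 60 mm from this axis.
- lever_tip (a point): Point on the lever 52 mm from the valve axis, at its mid-height; it moves with the lever.
Not all that is in view belongs to the job. Of the things that look like the blue_lance, the larger one is meant.

How it is judged:
On the way, in this order (a step that is already met when the one before it is completed fails the run):
1. the blue-sleeved lance is pressed home: its nose bears on the end of the bore with at least 4 N for 0.2 s, standing straight in the port (contact force between blue_lance and port_stop_c0 above 4 N and z of lance_nose in the frame of port_stop below 0.0025 m and angle between blue_lance's own z axis and vertical below 0.1 rad), for 0.2 s.
2. the valve lever is swung fully open (value of joint valve_lever above 1.45 rad), for 0.2 s.
At the end, for the whole second after the job is handed in: The blue-sleeved lance stands upright (within 0.1 rad) and at rest in the port, bottomed: its nose within 2.5 mm of the end of the bore and within 3 mm of the bore's axis; the valve lever is within 0.12 rad of its open stop; the white-sleeved lance is still in its hole of the stand (z of lance_nose in the frame of port_stop between -0.0025 and 0.0025 m and horizontal distance between lance_nose and port_mouth below 0.003 m and angle between blue_lance's own z axis and vertical below 0.1 rad and linear speed of blue_lance below 0.01 m/s and value of joint valve_lever above 1.45 rad and horizontal distance between white_lance and lance_stand below 0.07 m and height (world z) of white_lance below 0.016 m); the robot touches nothing.
It fails at once if the lance is rammed: more than 22 N on the end of the bore (contact force between blue_lance and port_stop_c0 above 22 N).
It fails at once if the valve is opened while the lance is not home, so gas blows out (value of joint valve_lever above 0.5 rad and not (z of lance_nose in the frame of port_stop below 0.0025 m)).
It fails at once if the other lance or a bystander is moved by more than 30 mm (distance of any of white_lance, cake_a, cake_b, bench_scraper, scraper_green, marker_black from where it was at the start of the episode above 0.03 m).
It also fails if it takes over 62 s, if anything falls off the work surface, if the arm or the gripper's body presses on something with over 40 N, if the wrist force passes 120 N, or if a joint passes its speed limit or range.

### The arm

A 6-joint arm with a two-finger parallel gripper is mounted at the origin on the work surface; the furniture and walls round the work are solid. World frame = base frame: x ahead of the robot, y to its left, z up, the work surface at z = 0. Lengths are in m, angles in rad, forces in N, time in s.
With the tool pointing down it reaches from about 0.35 to 0.975 m from the base axis. Payload 4.9 kg.
Tool frame: the origin (TCP) lies midway between the tips of the shut fingers; the grasp point (between the pads) lies 19 mm behind it (manip.pinch_z is the distance from the TCP to the grasp point, in m); z points along the fingers, y is the direction in which the jaws open and shut (so a half turn about z gives the same grasp; the last joint's range is limited). The gripper opens to 85 mm and grips with 20 to 120 N. Pads are 22 mm wide; open, the fingers measure 114 mm over their backs; the gripper's body (76 mm by 85 mm) begins 54 mm behind the grasp point. The pads swing forward as they close: fully open they stand 13 mm farther back than shut.
Start: joints at [1.138, 0.053, 1.613, -0, 1.476, -0.119], TCP at [0.193, 0.594, 0.231] pointing down, gripper open.
Joint ranges: [-3.01, 3.01], [-1.01, 2.22], [0.06, 2.58], [-1.02, 4.17], [0.09, 2.62], [-3.14, 3.14]. Speed limits (rad/s): [2.57, 2.57, 3.14, 3.14, 3.14, 3.14].

### API

Orientations are given as a unit quaternion [w, x, y, z].
In Python, from plant import manip gives the robot as it stands.
- The arm moves only by the tool drive_tool, never from a script. Its argument "commands" is text: rows parted by semicolons, each of 5 numbers parted by spaces: the finger opening in mm, from 0 to 85.4, then the shift along the tool's x, y, z in units of 30 mm (1.0 is 30 mm), then the turn about the tool's z in degrees. A call has exactly 8 rows; each row shifts and turns the commanded pose from where the row before left it, along the tool's axes as they then stand; what a row does not reach is not made up. A row lasts 1/8 s, in which the tool goes at most 62.5 mm and 10.7 degrees, less where a joint would pass 70% of its speed; a pose out of reach is approached as far as the arm can. A call is refused whole if a number of a shift passes 1 or a number of a turn 10.7, either way. A call with a gripper value outside its range is refused whole. The fingers move at their own pace and stop on an object; the grip force is fixed at half the most. Time passes only in rows, so rows that do not move let the fingers close, or fill a call up. It gives the time, the measured TCP pose, the force and the opening at its end, in the units of the state.
- manip.state(): the state, without advancing time (a new reading comes with each control period).
- manip.grab_frame(name): name is "side" or "top" or "wrist"; returns the picture (400x640x3 uint8, red, green, blue); there is no depth.
- manip.camera_params(name): a dict with "fx", "fy", "cx", "cy" (pixels), "distortion" ([k1, k2, p1, p2, k3] as OpenCV has them; the pictures are not rectified), "xyz" and "orientation" of the camera in the world. Camera axes: x right, y down, z forward; pixel columns grow to the right and rows downward; lengths in m; the calibration is good to about 2 mm. A picture is of the moment at which its call begins: read the wrist's pose just before it. camera_params takes no time and is no camera call; for the wrist camera it gives the pose at the moment of the call.
- manip.job_done(): hands the job in, once; it reports no verdict.
The state is a dict: "time": time; "joint_pos": joint angles; "joint_vel": joint speeds; "joint_efforts": joint torques, N m; "tool_pos": TCP position; "tool_rot": TCP orientation; "contact_force": force on the tool from outside, world axes, zero at the start; "ft_torque": the same for the moment, N m; "gripper_width": opening from 0.0 (shut) to 1.0 (fully open).
Only numpy, scipy, OpenCV 4.12 (cv2) and the standard library are available. Lean on these libraries where they do the work, as an engineer would, in place of code of your own. Each camera call takes 0.05 s, during which the arm holds its last target. There are 200 camera calls.

## Working session

There is one attempt and no reset: what is moved stays moved. The work goes in short steps, Python scripts to look and compute and a tool call to move; the robot and the scene stay as the last step left them, time stands still between calls to the robot, and variables do not carry over. Pictures are saved under pics/ and viewed, about 8 in all and at most 12, crops included, and the job is handed in when it is done.

Besides the shell and the picture viewer there is one more tool, called after ">>>" as name(argument=value, ...), one argument or row to a line, values as JSON. drive_tool: Moves the arm, as the interface text tells. Its arguments: {"type":"object","properties":{"commands":{"type":"string"}},"required":["commands"]}

```bash
mkdir -p pics; ls; cat > h.py <<'E'
import numpy as np,cv2
from scipy.spatial.transform import Rotation as R
from plant import manip
def rot(q): return R.from_quat([q[1],q[2],q[3],q[0]]).as_matrix()
def save(n,f):
    p=manip.camera_params(n); im=manip.grab_frame(n); cv2.imwrite('pics/'+f+'.png',im[:,:,::-1]); np.save('pics/'+f+'.npy',p,allow_pickle=True); return im,p
def load(f): return np.load('pics/'+f+'.npy',allow_pickle=True).item()
def K(p): return np.array([[p['fx'],0,p['cx']],[0,p['fy'],p['cy']],[0,0,1.]])
def px2w(p,uv,z):
    n=cv2.undistortPoints(np.array(uv,float).reshape(-1,1,2),K(p),np.array(p['distortion'],float)).reshape(-1,2)
    d=np.c_[n,np.ones(len(n))]@rot(p['orientation']).T; o=np.array(p['xyz'])
    return o+d*((np.broadcast_to(z,len(n))-o[2])/d[:,2])[:,None]
def w2px(p,X):
    Rm=rot(p['orientation']).T; t=-Rm@np.array(p['xyz'])
    return cv2.projectPoints(np.array(X,float).reshape(-1,1,3),cv2.Rodrigues(Rm)[0],t,K(p),np.array(p['distortion'],float))[0].reshape(-1,2)
E
python3 - <<'E'
from h import *
for n in('top','side','wrist'):
    im,p=save(n,n+'0'); print(n,p)
print(manip.state(),manip.pinch_z)
E
```

```text
pics
top {'fx': 399.942446984085, 'fy': 399.942446984085, 'cx': 320.1351789047375, 'cy': 197.34045895987833, 'distortion': array([0.01296496, 0.        , 0.        , 0.        , 0.        ]), 'xyz': array([0.32367063, 0.0228376 , 1.06745571]), 'orientation': array([ 0.02916075, -0.698613  ,  0.71309209, -0.05088424])}
side {'fx': 363.2057375943322, 'fy': 363.2057375943322, 'cx': 317.91638773724804, 'cy': 198.9120121129455, 'distortion': array([-0.02287585,  0.        ,  0.        ,  0.        ,  0.        ]), 'xyz': array([0.25711067, 0.58959769, 0.67447295]), 'orientation': array([ 0.05657081, -0.11568518,  0.913917  , -0.38493167])}
wrist {'fx': 318.08479994662156, 'fy': 318.08479994662156, 'cx': 322.70033952279806, 'cy': 199.17502091333452, 'distortion': array([-0.0163352,  0.       ,  0.       ,  0.       ,  0.       ]), 'xyz': array([0.12705013, 0.61490165, 0.37231038]), 'orientation': array([0.11056047, 0.80147843, 0.58227971, 0.07974366])}
{'time': 0.15, 'joint_pos': array([ 1.13799817e+00,  5.32510812e-02,  1.61397209e+00,  2.24916638e-05,
        1.47597914e+00, -1.18945847e-01]), 'joint_vel': array([-5.84721013e-05, -9.81854215e-04, -6.70493804e-04, -2.17634383e-04,
        2.39458592e-03, -8.55164845e-04]), 'joint_efforts': array([ 1.22286783e-04, -3.94245386e+01, -3.70718622e+01, -1.26668674e-04,
        4.63893812e-03, -2.57036930e-05]), 'tool_pos': array([0.19271304, 0.5940459 , 0.23032088]), 'tool_rot': array([-2.29994553e-04,  1.56283883e-01,  9.87711851e-01, -7.71344702e-04]), 'contact_force': array([ 0.19050675, -0.22430988, -0.48326814]), 'ft_torque': array([0.03311923, 0.02664801, 0.04447963]), 'gripper_width': 1.0040449092882353} 0.0187
```

View pics/top0.png

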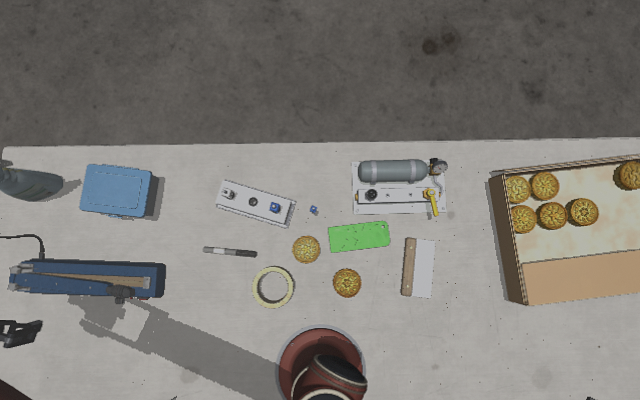

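View pics/side0.png

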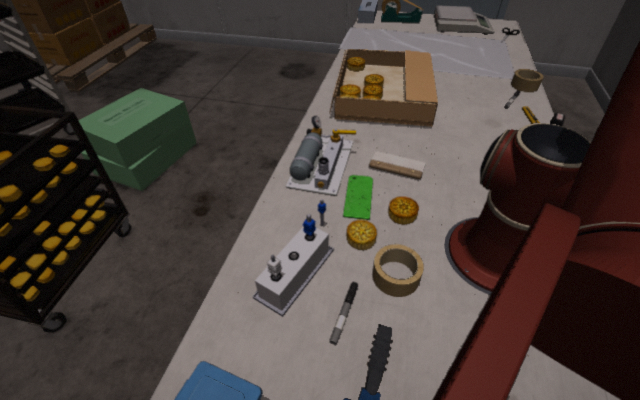

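The top view shows the stand at about (255,204), its blue lance at (275,208) on the right end and the white one at (229,194). A small blue decoy is at (313,210). The station's port is at (371,195) and its valve at (430,195). I'll enlarge this area.

```bash
python3 - <<'E'
import cv2
im=cv2.imread('pics/top0.png')
a=cv2.resize(im[170:235,210:330],None,fx=6.5,fy=6.5,interpolation=cv2.INTER_CUBIC)[:, :780]
b=cv2.resize(im[150:222,340:460],None,fx=6.5,fy=6.5,interpolation=cv2.INTER_CUBIC)[:, :780]
import numpy as np
c=np.vstack([a,b]); c=cv2.resize(c,None,fx=.66,fy=.66,interpolation=cv2.INTER_AREA); print(c.shape); cv2.imwrite('pics/c1.png',c)
E
```

```text
(587, 515, 3)
```

View pics/c1.png

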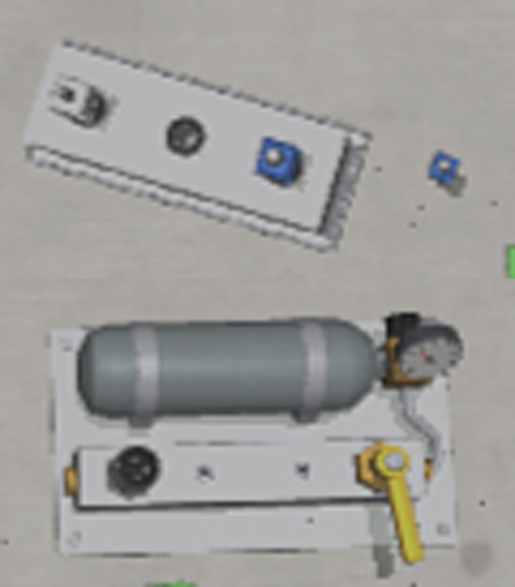

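The crop shows the blue lance tip at full-frame (274,206.6), the middle hole at (253.1,201.5), the white tip at (226.3,192), the port mouth at (371.5,193.8), the valve hub at (431.8,192.4) and the lever end at (436.3,215.5).

```bash
python3 - <<'E'
from h import *
p=load('top0')
names=['blue','hole','white','port','hub','leverend']
W=px2w(p,[(274.1,206.6),(253.1,201.5),(226.3,192.1),(371.5,193.8),(431.8,192.4),(436.3,215.5)],[.133,.062,.133,.0865,.082,.08])
for n,w in zip(names,W): print(n,w.round(4))
d=W[2]-W[0]; print('stand len',np.hypot(*d[:2]),'yaw of stand y',np.degrees(np.arctan2(d[1],d[0]))-90)
d=W[3]-W[4]; print('sta len',np.hypot(*d[:2]),'yaw',np.degrees(np.arctan2(d[1],d[0]))-90)
s=manip.state(); Rt=rot(s['tool_rot']); print(Rt.round(3)); print('tool y dir',np.degrees(np.arctan2(Rt[1,1],Rt[0,1])))
c=manip.camera_params('wrist'); print('cam in tool',Rt.T@(np.array(c['xyz'])-s['tool_pos'])); print((Rt.T@rot(c['orientation'])).round(3))
t=np.array([*W[0][:2],.231]); print('shift in tool/30mm',Rt.T@(t-s['tool_pos'])/.03)
E
```

```text
blue [0.4099 0.101  0.133 ]
hole [0.4304 0.1595 0.062 ]
white [0.4462 0.2121 0.133 ]
port [ 0.4414 -0.1363  0.0865]
hub [ 0.4427 -0.2886  0.082 ]
leverend [ 0.3847 -0.2973  0.08  ]
stand len 0.11680035065451815 yaw of stand y -18.064803437582782
sta len 0.15230167273279321 yaw 0.4704955167459275
[[-0.951  0.309 -0.001]
 [ 0.309  0.951 -0.001]
 [ 0.    -0.002 -1.   ]]
tool y dir 72.0174741497478
cam in tool [ 0.06891934 -0.00061962 -0.14212797]
[[-0.    -0.963 -0.27 ]
 [ 1.    -0.001  0.001]
 [-0.001 -0.27   0.963]]
shift in tool/30mm [-1.19607478e+01 -1.33954048e+01 -3.81400263e-03]
```

>>> drive_tool(
  commands="85 -0.75 -0.84 0 0;85 -0.75 -0.84 0 0;85 -0.75 -0.84 0 0;85 -0.75 -0.84 0 0;85 -0.75 -0.84 0 0;85 -0.75 -0.84 0 0;85 -0.75 -0.84 0 0;85 -0.75 -0.84 0 0",
)

```text
time: 1.15
tool_pos: [0.302, 0.3461, 0.2311]
tool_rot: [-0.0, 0.156, 0.988, -0.0]
contact_force: [-0.3, -0.3, -0.0]
gripper_width: 0.994
```

>>> drive_tool(
  commands="85 -0.75 -0.84 0 0;85 -0.75 -0.84 0 0;85 -0.75 -0.84 0 0;85 -0.75 -0.84 0 0;85 -0.75 -0.84 0 0;85 -0.75 -0.84 0 0;85 -0.75 -0.84 0 0;85 -0.7 -0.8 0 0",
)

```text
time: 2.15
tool_pos: [0.4099, 0.1003, 0.231]
tool_rot: [-0.0, 0.156, 0.988, 0.0]
contact_force: [0.3, 0.2, -0.6]
gripper_width: 0.999
```

```bash
python3 - <<'E'
from h import *
s=manip.state(); print(s['time'],s['tool_pos'],s['tool_rot'],s['contact_force'])
im,p=save('wrist','w1'); print(p['xyz'])
print(w2px(p,[[.4099,.101,.133],[.4462,.2121,.133]]))
E
```

```text
2.15 [0.4099495  0.10032932 0.23103762] [-9.12592105e-05  1.56374029e-01  9.87697907e-01  3.83649039e-06] [ 0.27624393  0.24385262 -0.57003425]
[0.34424532 0.12103149 0.37317628]
[[324.04064637 200.70074329]
 [472.24842122 200.83176357]]
```

View pics/w1.png

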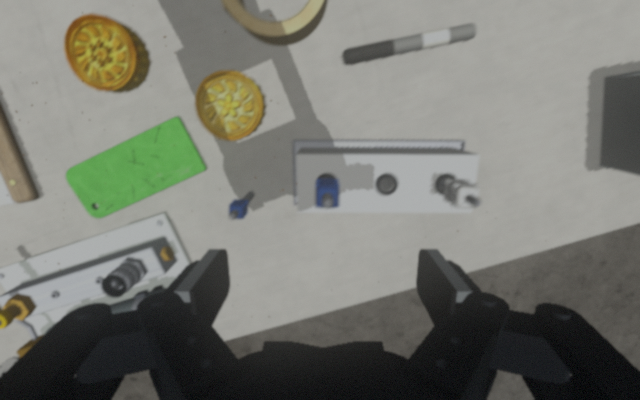

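```bash
python3 - <<'E'
import cv2
im=cv2.imread('pics/w1.png')
cv2.imwrite('pics/c2.png',cv2.resize(im[135:220,285:490],None,fx=3.8,fy=3.8,interpolation=cv2.INTER_CUBIC))
E
```

```text
(no output)
```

View pics/c2.png

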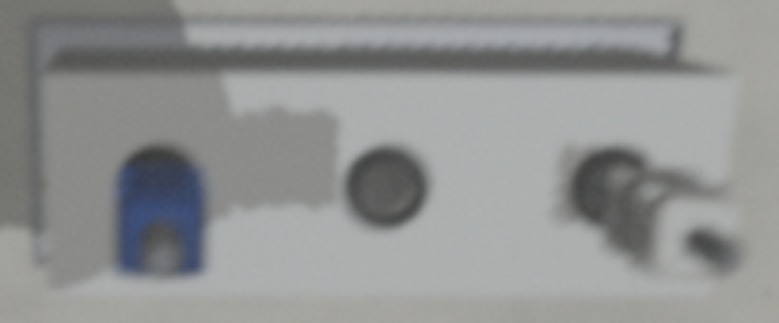

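The crop shows the stand level in the image. The blue tip's centre is at full-frame (327.6,199) and the empty hole at (386.8,184.2).

```bash
python3 - <<'E'
from h import *
p=load('w1'); W=px2w(p,[(327.6,199),(386.8,184.2),(446,183.7)],[.133,.062,.062]); print(W)
d=W[2]-W[1]; u=d/np.linalg.norm(d); print('yaw y',np.degrees(np.arctan2(d[1],d[0])),np.linalg.norm(d),'blue from hole',W[1]-.06*u)
s=manip.state(); Rt=rot(s['tool_rot']); t=W[0].copy(); t[2]=.103-.0187; print(Rt.T@(t-s['tool_pos'])/.03)
E
```

```text
[[0.4094449  0.10408144 0.133     ]
 [0.43243096 0.16028477 0.062     ]
 [0.45036976 0.21713037 0.062     ]]
yaw y 72.48583806242465 0.05960891327310568 blue from hole [0.41437447 0.10306621 0.062     ]
[0.12178553 0.19453005 4.89183424]
```

>>> drive_tool(
  commands="85 0 0.13 0.6 0;85 0 0 0.7 0;85 0 0 0.7 0;85 0 0 0.7 0;85 0 0 0.7 0;85 0 0 0.7 0;85 0 0 0.5 0;85 0 0 0.3 0",
)

```text
time: 3.2
tool_pos: [0.41, 0.1057, 0.0828]
tool_rot: [-0.001, 0.156, 0.988, -0.0]
contact_force: [-0.5, 0.4, -0.2]
gripper_width: 0.999
```

>>> drive_tool(
  commands="0 0 0 0 0;0 0 0 0 0;0 0 0 0 0;0 0 0 0 0;0 0 0 0 0;0 0 0 0 0;0 0 0 0 0;0 0 0 0 0",
)

```text
time: 4.2
tool_pos: [0.4117, 0.1051, 0.0851]
tool_rot: [0.001, 0.156, 0.988, 0.0]
contact_force: [-0.8, -0.5, 5.6]
gripper_width: 0.228
```

```bash
python3 - <<'E'
from h import *
s=manip.state(); print(s['time'],s['tool_pos'],s['tool_rot'],s['contact_force'],s['gripper_width'])
Rt=rot(s['tool_rot']); t=np.array([.4414,-.1363,.21]); print(Rt.T@(t-s['tool_pos'])/.03)
E
```

```text
4.2 [0.41165742 0.10514377 0.08510669] [6.68094012e-04 1.56271208e-01 9.87713953e-01 1.04503671e-04] [-0.80360312 -0.51207804  5.59421507] 0.22832935943137145
[-3.43283225 -7.34726168 -4.1617467 ]
```

>>> drive_tool(
  commands="0 0 0 -0.3 0;0 0 0 -0.4 0;0 0 0 -0.5 0;0 0 0 -0.6 0;0 0 0 -0.6 0;0 0 0 -0.6 0;0 0 0 -0.6 0;0 0 0 -0.4 0",
)

```text
time: 5.2
tool_pos: [0.4114, 0.1052, 0.2059]
tool_rot: [0.001, 0.156, 0.988, 0.0]
contact_force: [0.1, -0.5, -0.8]
gripper_width: 0.22
```

>>> drive_tool(
  commands="0 -0.2 -0.5 0 0;0 -0.35 -0.75 0 0;0 -0.4 -0.8 0 0;0 -0.4 -0.8 0 0;0 -0.4 -0.8 0 0;0 -0.4 -0.8 0 0;0 -0.4 -0.8 0 0;0 -0.3 -0.7 0 0",
)

```text
time: 6.2
tool_pos: [0.4372, -0.092, 0.2044]
tool_rot: [-0.0, 0.156, 0.988, 0.0]
contact_force: [0.1, 1.2, -0.6]
gripper_width: 0.221
```

>>> drive_tool(
  commands="0 -0.25 -0.6 0 0;0 -0.2 -0.5 0 0;0 -0.1 -0.3 0 0;0 0 0 0 0;0 0 0 0 0;0 0 0 0 0;0 0 0 0 0;0 0 0 0 0",
)

```text
time: 7.2
tool_pos: [0.44, -0.1359, 0.2043]
tool_rot: [0.0, 0.156, 0.988, 0.0]
contact_force: [-0.5, 0.5, -1.1]
gripper_width: 0.225
```

```bash
python3 - <<'E'
from h import *
s=manip.state(); print(s['time'],s['tool_pos'],s['tool_rot'],s['contact_force'],s['gripper_width'])
im,p=save('wrist','w2'); im2,p2=save('side','s2'); im3,p3=save('top','t2')
Rt=rot(s['tool_rot']); t=s['tool_pos']
for q in(p,p2): print(w2px(q,[t-[0,0,.0731],[.4414,-.1363,.0865]]))
print(w2px(p2,[[.4427,-.2886,.08]]))
a=cv2.resize(im[170:370,220:420],(400,400),interpolation=cv2.INTER_CUBIC); b=cv2.resize(im2[95:195,270:370],(400,400),interpolation=cv2.INTER_CUBIC)
cv2.imwrite('pics/c3.png',np.hstack([a,b])[:,:,::-1])
E
```

```text
7.2 [ 0.43998441 -0.13586671  0.20433113] [1.37805097e-05 1.56071909e-01 9.87745695e-01 8.46419125e-06] [-0.54965092  0.49902036 -1.12761814] 0.2247044907638985
[[323.32320652 210.6677511 ]
 [323.20252017 196.21175808]]
[[324.25669873 146.36353586]
 [323.80879341 160.20795095]]
[[336.13122674 130.3755927 ]]
```

View pics/c3.png

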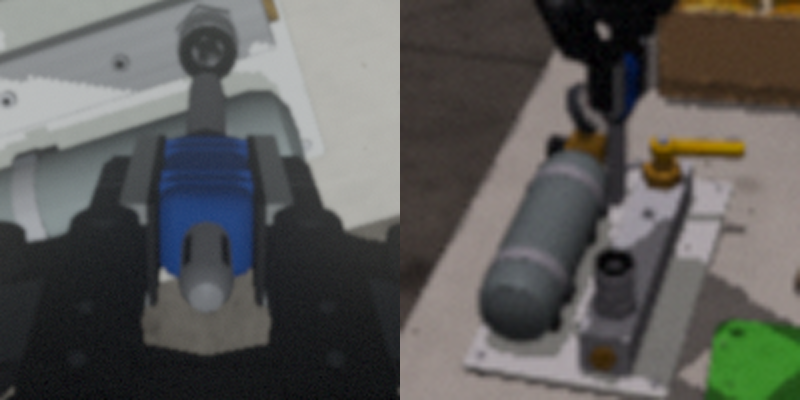

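The port mouth is at wrist (323.5,193.5) and side (323.5,160.8). The nose is at about wrist (322.5,210) and side (323.2,145.5). I'll triangulate both.

```bash
python3 - <<'E'
from h import *
p,p2,p0=load('w2'),load('s2'),load('top0')
for q,uv in((p,(323.5,193.5)),(p2,(323.5,160.8)),(p0,(371.5,193.8))): print(px2w(q,[uv],.0865)[0])
for q,uv in((p,(322.5,210)),(p2,(323.2,145.5))): print('nose',px2w(q,[uv],.131)[0])
im=cv2.imread('pics/w2.png'); i2=cv2.imread('pics/s2.png')
a=cv2.resize(im[175:225,298:348],(400,400),interpolation=cv2.INTER_CUBIC); b=cv2.resize(i2[130:180,298:348],(400,400),interpolation=cv2.INTER_CUBIC)
cv2.imwrite('pics/c4.png',np.hstack([a,b]))
E
```

```text
[ 0.43922052 -0.13532921  0.0865    ]
[ 0.44157555 -0.13370192  0.0865    ]
[ 0.44141508 -0.13627354  0.0865    ]
nose [ 0.43940076 -0.13629156  0.131     ]
nose [ 0.44355264 -0.13911623  0.131     ]
```

View pics/c4.png

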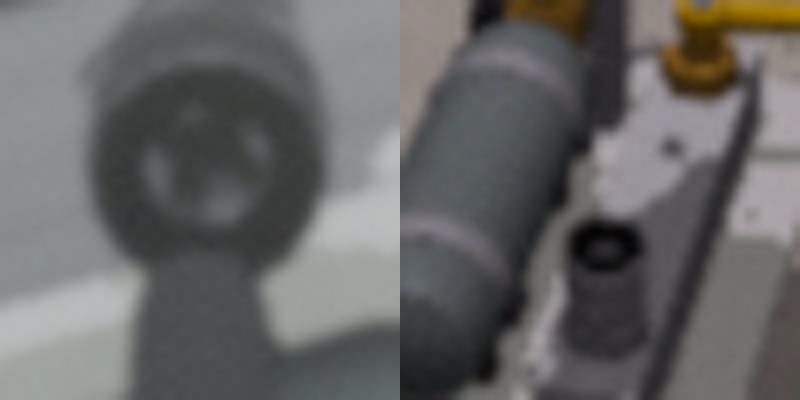

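>>> drive_tool(
  commands="0 -0.03 0.01 0.2 0;0 0 0 0.25 0;0 0 0 0.25 0;0 0 0 0.2 0;0 0 0 0.15 0;0 0 0 0.1 0;0 0 0 0 0;0 0 0 0 0",
)

```text
time: 8.35
tool_pos: [0.4411, -0.1361, 0.1701]
tool_rot: [0.0, 0.156, 0.988, -0.0]
contact_force: [-0.2, -0.0, -1.1]
gripper_width: 0.223
```

>>> drive_tool(
  commands="0 0 0 0.1 0;0 0 0 0.1 0;0 0 0 0.1 0;0 0 0 0.08 0;0 0 0 0.08 0;0 0 0 0.08 0;0 0 0 0 0;0 0 0 0 0",
)

```text
time: 9.35
tool_pos: [0.441, -0.1361, 0.1537]
tool_rot: [0.0, 0.156, 0.988, -0.0]
contact_force: [-0.8, -0.3, -0.4]
gripper_width: 0.227
```

>>> drive_tool(
  commands="0 0 0 0.042 0;0 0 0 0.042 0;0 0 0 0.042 0;0 0 0 0.042 0;0 0 0 0.042 0;0 0 0 0.042 0;0 0 0 0.042 0;0 0 0 0.042 0",
)

```text
time: 10.35
tool_pos: [0.4415, -0.1363, 0.1445]
tool_rot: [0.001, 0.156, 0.988, -0.0]
contact_force: [0.1, 1.4, 6.7]
gripper_width: 0.222
```

>>> drive_tool(
  commands="0 0 0 0.035 0;0 0 0 0.035 0;0 0 0 0.035 0;0 0 0 0.035 0;0 0 0 0.035 0;0 0 0 0.035 0;0 0 0 0 0;0 0 0 0 0",
)

```text
time: 11.35
tool_pos: [0.4417, -0.1362, 0.1386]
tool_rot: [0.001, 0.156, 0.988, -0.0]
contact_force: [-0.8, 1.9, 8.2]
gripper_width: 0.223
```

>>> drive_tool(
  commands="0 0 0 0.03 0;0 0 0 0.03 0;0 0 0 0.03 0;0 0 0 0 0;0 0 0 0 0;0 0 0 0 0;0 0 0 0 0;0 0 0 0 0",
)

```text
time: 12.35
tool_pos: [0.4415, -0.1362, 0.1353]
tool_rot: [0.001, 0.156, 0.988, -0.0]
contact_force: [0.4, 1.9, 6.6]
gripper_width: 0.224
```

>>> drive_tool(
  commands="0 0 0 0.015 0;0 0 0 0.015 0;0 0 0 0.01 0;0 0 0 0 0;0 0 0 0 0;0 0 0 0 0;0 0 0 0 0;0 0 0 0 0",
)

```text
time: 13.35
tool_pos: [0.4414, -0.1361, 0.1339]
tool_rot: [0.001, 0.156, 0.988, -0.0]
contact_force: [0.6, 1.9, 5.7]
gripper_width: 0.222
```

>>> drive_tool(
  commands="0 0 0 0.01 0;0 0 0 0.01 0;0 0 0 0.01 0;0 0 0 0.01 0;0 0 0 0 0;0 0 0 0 0;0 0 0 0 0;0 0 0 0 0",
)

```text
time: 14.35
tool_pos: [0.4415, -0.1362, 0.1333]
tool_rot: [0.001, 0.156, 0.988, -0.0]
contact_force: [0.2, 2.2, 7.8]
gripper_width: 0.218
```

>>> drive_tool(
  commands="0 0 0 0.01 0;0 0 0 0.01 0;0 0 0 0.01 0;0 0 0 0.005 0;0 0 0 0 0;0 0 0 0 0;0 0 0 0 0;0 0 0 0 0",
)

```text
time: 15.35
tool_pos: [0.4417, -0.1362, 0.1325]
tool_rot: [0.001, 0.156, 0.988, -0.0]
contact_force: [0.1, 1.8, 9.1]
gripper_width: 0.225
```

>>> drive_tool(
  commands="0 0 0 0.01 0;0 0 0 0.01 0;0 0 0 0.005 0;0 0 0 0 0;0 0 0 0 0;0 0 0 0 0;0 0 0 0 0;0 0 0 0 0",
)

```text
time: 16.35
tool_pos: [0.4418, -0.1363, 0.1324]
tool_rot: [0.001, 0.156, 0.988, -0.0]
contact_force: [-1.7, 3.1, 11.6]
gripper_width: 0.227
```

>>> drive_tool(
  commands="0 0 0 0.01 0;0 0 0 0.01 0;0 0 0 0 0;0 0 0 0 0;0 0 0 0 0;0 0 0 0 0;0 0 0 0 0;0 0 0 0 0",
)

```text
time: 17.35
tool_pos: [0.4418, -0.1363, 0.132]
tool_rot: [0.001, 0.156, 0.988, -0.0]
contact_force: [-2.4, 3.0, 12.4]
gripper_width: 0.224
```

```bash
python3 - <<'E'
from h import *
s=manip.state(); print(s['time'],s['tool_pos'],s['contact_force'],s['ft_torque'])
im,p=save('wrist','w3'); im2,p2=save('side','s3')
ax=np.array([.4413,-.136,0])
for n,q in(('w',p),('s',p2)): print(n,[(int(d),w2px(q,[ax+[0,0,.0865-d/1000+h] for h in(.067,.103,.121)]).round(1).tolist()) for d in(22,27,32)])
a=cv2.resize(im[180:320,250:390],(400,400),interpolation=cv2.INTER_CUBIC); b=cv2.resize(im2[110:180,288:358],(400,400),interpolation=cv2.INTER_CUBIC)
cv2.imwrite('pics/c5.png',np.hstack([a,b])[:,:,::-1])
E
```

```text
17.35 [ 0.44182497 -0.13627563  0.13196983] [-2.38376367  2.9778657  12.41551898] [ 0.68566489  0.45215085 -0.02323245]
w [(22, [[324.0, 254.8], [324.4, 296.3], [324.8, 327.3]]), (27, [[323.9, 250.4], [324.4, 289.1], [324.7, 317.7]]), (32, [[323.9, 246.3], [324.3, 282.5], [324.6, 308.9]])]
s [(22, [[323.8, 146.2], [323.7, 134.2], [323.7, 127.9]]), (27, [[323.8, 147.8], [323.7, 135.9], [323.7, 129.7]]), (32, [[323.8, 149.4], [323.7, 137.6], [323.7, 131.4]])]
```

View pics/c5.png

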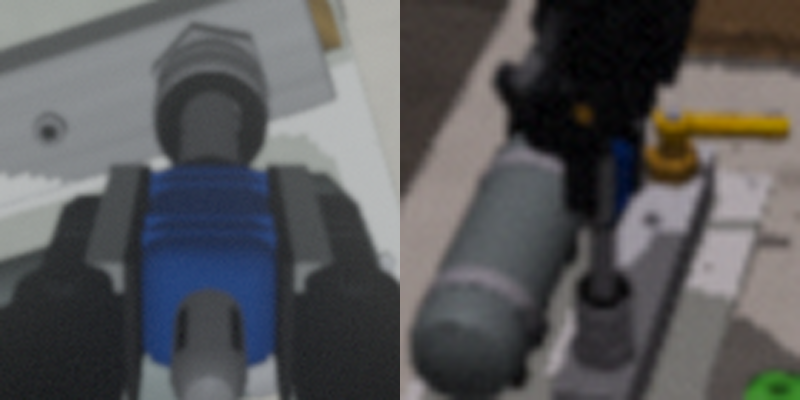

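>>> drive_tool(
  commands="0 0.01 0.006 0.01 0;0 0.008 0.006 0.01 0;0 0 0 0 0;0 0 0 0 0;0 0 0 0 0;0 0 0 0 0;0 0 0 0 0;0 0 0 0 0",
)

```text
time: 18.45
tool_pos: [0.4418, -0.1362, 0.132]
tool_rot: [0.001, 0.156, 0.988, -0.001]
contact_force: [-2.2, 1.5, 14.3]
gripper_width: 0.22
```

>>> drive_tool(
  commands="40 0 0 0 0;40 0 0 0 0;60 0 0 0 0;60 0 0 0 0;85 0 0 0 0;85 0 0 0 0;85 0 0 0 0;85 0 0 0 0",
)

```text
time: 19.45
tool_pos: [0.4405, -0.1356, 0.1292]
tool_rot: [0.0, 0.156, 0.988, -0.0]
contact_force: [0.0, 0.1, 1.0]
gripper_width: 1.0
```

>>> drive_tool(
  commands="85 0 0 -0.2 0;85 0 0 -0.4 0;85 0 0 -0.5 0;85 0 0 -0.5 0;85 0 0 -0.5 0;85 0 0 -0.5 0;85 0 0 -0.4 0;85 0 0 -0.2 0",
)

```text
time: 20.45
tool_pos: [0.4408, -0.1357, 0.2262]
tool_rot: [0.001, 0.156, 0.988, -0.0]
contact_force: [0.8, 0.5, -0.8]
gripper_width: 0.998
```

```bash
python3 - <<'E'
from h import *
s=manip.state(); print(s['time'],s['tool_pos'],s['contact_force'],s['ft_torque'])
im,p=save('wrist','w4'); im2,p2=save('side','s4')
ax=np.array([.4413,-.136,0])
for n,q in(('w',p),('s',p2)): print(n,[(int(d),w2px(q,[ax+[0,0,.0865-d/1000+h] for h in(.067,.103,.121)]).round(1).tolist()) for d in(22,27,32)])
print(w2px(p2,[[.4427,-.2886,.08],[.3847,-.2973,.08]]))
b=cv2.resize(im2[95:185,280:380],(445,400),interpolation=cv2.INTER_CUBIC)
cv2.imwrite('pics/c6.png',np.vstack([np.hstack([cv2.resize(im[150:350,230:405],(350,400)),b])])[:,:,::-1])
E
```

```text
20.45 [ 0.44078622 -0.1356945   0.22619646] [ 0.76243615  0.46011677 -0.76824659] [-0.0141624   0.0255805   0.02051882]
w [(22, [[323.1, 202.8], [323.2, 218.0], [323.3, 227.7]]), (27, [[323.1, 201.0], [323.2, 215.6], [323.2, 224.8]]), (32, [[323.1, 199.3], [323.2, 213.3], [323.2, 222.1]])]
s [(22, [[323.8, 146.2], [323.7, 134.2], [323.7, 127.9]]), (27, [[323.8, 147.8], [323.7, 135.9], [323.7, 129.7]]), (32, [[323.8, 149.4], [323.7, 137.6], [323.7, 131.4]])]
[[336.13122674 130.3755927 ]
 [356.33299058 131.3799188 ]]
```

View pics/c6.png

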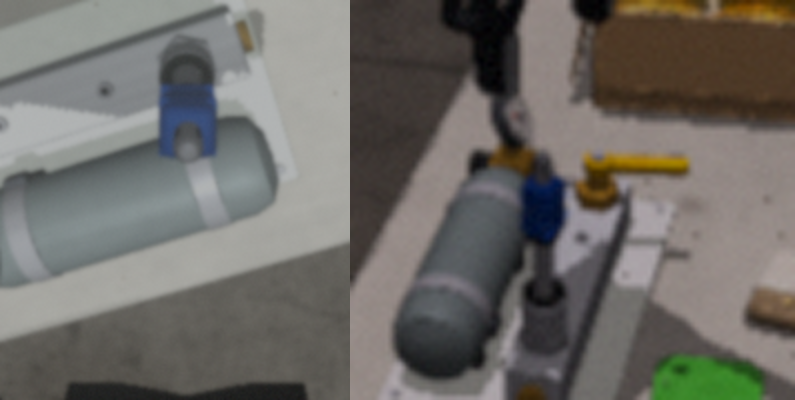

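```bash
python3 - <<'E'
from h import *
s=manip.state(); Rt=rot(s['tool_rot']); ex,ey=Rt[:2,0],Rt[:2,1]
port=np.array([.4413,-.136]); y=np.radians(.5); hub=port-.150*np.array([-np.sin(y),np.cos(y)]); print('hub',hub)
def c(th,gap=0,r=.042):
    a=th+y; l=np.array([-np.cos(a),-np.sin(a)]); t=np.array([np.sin(a),-np.cos(a)])
    h=.011*abs(t@ex)+.0145*abs(t@ey); return hub+r*l-(.006+h+gap)*t
pts=[c(.05,.012)]+[c(t) for t in np.linspace(.15,1.6,12)]
cur=s['tool_pos'][:2]
for q in pts:
    d=q-cur; print(q.round(4),(np.array([d@ex,d@ey])/.03).round(2)); cur=q
print('dz',(s['tool_pos'][2]-.067)/.03)
E
```

```text
hub [ 0.44260898 -0.28599429]
[ 0.3986 -0.253 ] [ 0.13 -4.15]
[ 0.3974 -0.269 ] [-0.13 -0.52]
[ 0.3954 -0.2749] [ 0.  -0.2]
[ 0.3944 -0.2812] [-0.03 -0.21]
[ 0.3944 -0.2879] [-0.07 -0.21]
[ 0.3955 -0.2947] [-0.11 -0.21]
[ 0.3977 -0.3015] [-0.14 -0.19]
[ 0.4012 -0.308 ] [-0.18 -0.17]
[ 0.4058 -0.314 ] [-0.21 -0.14]
[ 0.4114 -0.3192] [-0.23 -0.11]
[ 0.4154 -0.3228] [-0.17 -0.08]
[ 0.4189 -0.3259] [-0.14 -0.06]
[ 0.4229 -0.3288] [-0.16 -0.05]
dz 5.294307712542981
```

>>> drive_tool(
  commands="85 0.02 -0.5 0 0;85 0.02 -0.6 0 0;0 0.02 -0.6 0 0;0 0.02 -0.6 0 0;0 0.02 -0.6 0 0;0 0.02 -0.6 0 0;0 0.01 -0.45 0 0;0 0 -0.2 0 0",
)

```text
time: 21.55
tool_pos: [0.398, -0.2536, 0.2249]
tool_rot: [-0.0, 0.157, 0.988, 0.0]
contact_force: [0.4, 0.1, -0.3]
gripper_width: -0.001
```

>>> drive_tool(
  commands="0 0 0 0.5 0;0 0 0 0.7 0;0 0 0 0.8 0;0 0 0 0.8 0;0 0 0 0.8 0;0 0 0 0.7 0;0 0 0 0.6 0;0 0 0 0.4 0",
)

```text
time: 22.55
tool_pos: [0.398, -0.252, 0.0646]
tool_rot: [-0.001, 0.156, 0.988, 0.0]
contact_force: [-0.3, 0.4, -0.3]
gripper_width: 0.003
```

>>> drive_tool(
  commands="0 -0.07 -0.26 0 0;0 -0.06 -0.26 0 0;0 0 -0.2 0 0;0 -0.03 -0.21 0 0;0 -0.07 -0.21 0 0;0 -0.11 -0.21 0 0;0 -0.14 -0.19 0 0;0 -0.18 -0.17 0 0",
)

```text
time: 23.55
tool_pos: [0.4011, -0.3077, 0.0657]
tool_rot: [-0.001, 0.156, 0.988, 0.0]
contact_force: [-1.1, 4.5, -0.0]
gripper_width: -0.002
```

>>> drive_tool(
  commands="0 -0.21 -0.14 0 0;0 -0.23 -0.11 0 0;0 -0.17 -0.08 0 0;0 -0.14 -0.06 0 0;0 -0.16 -0.05 0 0;0 0 0 0 0;0 0 0 0 0;0 0 0 0 0",
)

```text
time: 24.55
tool_pos: [0.4237, -0.3293, 0.0667]
tool_rot: [0.001, 0.156, 0.988, -0.001]
contact_force: [-0.6, 0.3, -0.1]
gripper_width: -0.001
```

```bash
python3 - <<'E'
from h import *
s=manip.state(); print(s['time'],s['tool_pos'],s['contact_force'],s['ft_torque'])
im,p=save('wrist','w5'); im3,p3=save('top','t5'); im2,p2=save('side','s5')
cv2.imwrite('pics/c7.png',np.hstack([cv2.resize(im[100:400,170:470],(400,400)),cv2.resize(im2[90:190,280:380],(400,400),interpolation=cv2.INTER_CUBIC)])[:,:,::-1])
E
```

```text
24.55 [ 0.42373764 -0.32927946  0.06668724] [-0.56253318  0.25902144 -0.12811911] [-0.03106038  0.09620194 -0.01353541]
```

View pics/c7.png

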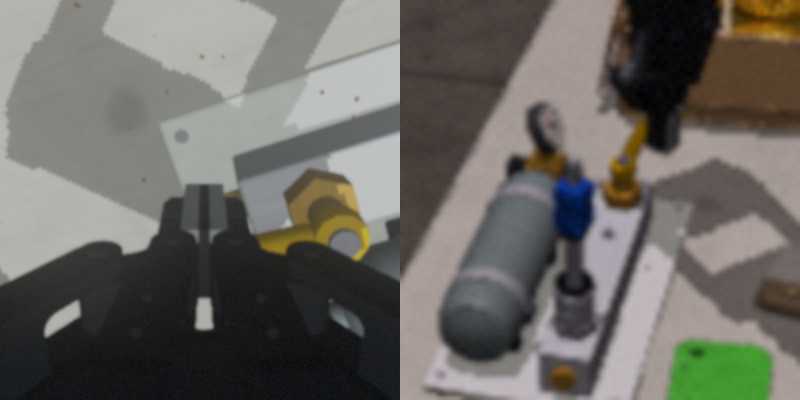

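>>> drive_tool(
  commands="0 -0.032 0.01 0 0;0 -0.032 0.01 0 0;0 -0.032 0.01 0 0;0 -0.032 0.01 0 0;0 0 0 0 0;0 0 0 0 0;0 0 0 0 0;0 0 0 0 0",
)

```text
time: 25.7
tool_pos: [0.427, -0.3291, 0.0662]
tool_rot: [-0.0, 0.156, 0.988, -0.0]
contact_force: [-4.2, -2.6, 1.5]
gripper_width: 0.0
```

>>> drive_tool(
  commands="0 -0.032 0.01 0 0;0 -0.032 0.01 0 0;0 0 0 0 0;0 0 0 0 0;0 0 0 0 0;0 0 0 0 0;0 0 0 0 0;0 0 0 0 0",
)

```text
time: 26.7
tool_pos: [0.4274, -0.3291, 0.0661]
tool_rot: [-0.002, 0.156, 0.988, -0.0]
contact_force: [-11.4, -2.2, 6.1]
gripper_width: 0.0
```

>>> drive_tool(
  commands="0 0.2 -0.06 0 0;0 0.5 -0.15 0 0;0 0.6 -0.2 0 0;0 0.4 -0.1 0 0;0 0 0 -0.6 0;0 0 0 -0.9 0;0 0 0 -1 0;0 0 0 -1 0",
)

```text
time: 27.7
tool_pos: [0.3766, -0.3278, 0.1738]
tool_rot: [0.001, 0.156, 0.988, -0.001]
contact_force: [-0.7, -0.4, -0.1]
gripper_width: 0.003
```

>>> drive_tool(
  commands="0 0.5 0.8 -0.8 0;0 0.8 0.8 -0.5 0;0 0.8 0.5 0 0;0 0 0 0 0;0 0 0 0 0;0 0 0 0 0;0 0 0 0 0;0 0 0 0 0",
)

```text
time: 28.7
tool_pos: [0.3357, -0.2483, 0.2099]
tool_rot: [-0.0, 0.156, 0.988, 0.0]
contact_force: [-0.4, 0.1, 0.0]
gripper_width: -0.003
```

```bash
python3 - <<'E'
from h import *
s=manip.state(); print(s['time'],s['tool_pos'],s['contact_force'])
im3,p3=save('top','t6'); im2,p2=save('side','s6')
cv2.imwrite('pics/c8.png',np.hstack([cv2.resize(im3[150:225,340:465],(400,240),interpolation=cv2.INTER_CUBIC),cv2.resize(im2[100:196,270:430],(400,240),interpolation=cv2.INTER_CUBIC)])[:,:,::-1])
E
```

```text
28.7 [ 0.33565894 -0.24834468  0.20992615] [-0.3659992   0.05160162  0.04584011]
```

View pics/c8.png

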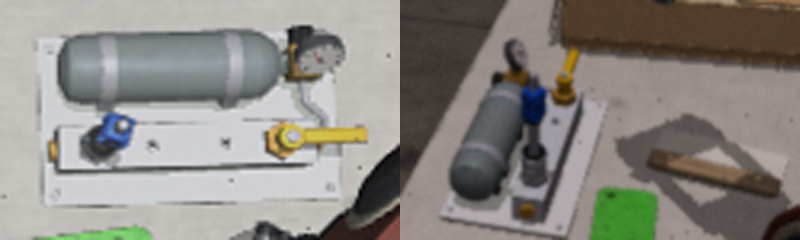

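```bash
python3 -c "
from plant import manip
print(manip.job_done())"
```

```text
the job is handed in; nothing more can be done
None
```

I took the blue-sleeved lance from the stand, pushed it down into the port until it bottomed, let go, and then swung the yellow lever to its open stop. The job was handed in at about 29 s, well under the 62 s limit. No verdict is reported, so the outcome below rests on my own checks.

- **Lance home:** The wrist force rose to about 14 N while the tool stopped advancing. Taking off 3–6 N of drag leaves roughly 9–12 N on the end of the bore. That is an estimate, since the drag cannot be read separately. The pictures put the nose about 27 mm below the mouth, give or take 1–2 mm, with the lance standing upright after I let go.
- **Side force:** While pressing there were about 4 N sideways on the tool. A small shift eased this to under 3 N, and it was gone once the gripper opened.
- **Valve:** The lever stopped firmly at about 11 N with no further movement. The last top view shows it in line with the manifold bar.
- **Other things:** The arm ended clear of the bench and touching nothing (about 0 N). I did not touch the white lance or the other things on the bench, but I did not look at the stand again at the end.

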